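Snap a vial cap home with bench-held capping pliers

ROBOT

A 6-joint arm with a two-finger parallel gripper is mounted at the origin on the work surface. World frame = base frame: x ahead of the robot, y to its left, z up, the work surface at z = 0. Lengths are in m, angles in rad, forces in N, time in s.
With the tool pointing down it reaches from about 0.35 to 0.775 m from the base axis. Payload 5.5 kg.
Tool frame: the origin (TCP) lies midway between the tips of the shut fingers; the grasp point (between the pads) lies 19 mm behind it; z points along the fingers, y is the line along which they close (so a half turn about z gives the same grasp; the last joint's range is limited). The gripper opens to 85 mm and grips with 20 to 120 N. Pads are 22 mm wide; open, the fingers measure 114 mm over their backs; the gripper's body (76 mm by 85 mm) begins 54 mm behind the grasp point. The pads swing forward as they close: fully open they stand 13 mm farther back than shut.
Start: joints at [-1.327, 0.313, 0.046, 1.304, 0, 1.431], TCP at [0.215, -0.533, 0.231] pointing down, gripper open.
Joint ranges: [-2.76, 2.76], [-0.86, 1.69], [-1.03, 1.26], [-2.2, 2.34], [-1.47, 1.5], [-3.14, 3.14]. Speed limits (rad/s): [2.57, 2.57, 3.14, 3.14, 3.14, 3.14].

INTERFACE

Orientations are given as a unit quaternion [w, x, y, z].
In Python, from workcell import env gives the robot as it stands.
- The arm moves only by the tool move_arm, never from a script. Its argument "targets" is a list of rows, each a list of 3 entries, a list of its own where there are three numbers: the shift along the tool's x, y, z in mm, then the turn, a rotation vector about the tool's x, y, z in units of 10 degrees (1.0 is 10 degrees), then the closure, from -1 (fully open) to 1 (shut). In form: [[[dx, dy, dz], [ax, ay, az], gripper], ...]. A call has 1 to 5 rows; each row is the pose to reach, as a shift and turn from the pose commanded when the call began, along the tool's axes at that moment; what a row does not reach only later rows make up. A row lasts 1/8 s, in which the tool goes at most 62.5 mm and 10.7 degrees, less where a joint would pass 70% of its speed; a pose out of reach is approached as far as the arm can. A call with a gripper value outside its range is refused whole. The fingers move at their own pace and stop on an object; "squeeze" is the grip in N (left out, the last holds). Time passes only in rows, so rows that repeat a pose let the fingers close. It gives the time, the measured TCP pose, the force, the opening and the grip force at its end, in the units of the state.
- env.get_state(): the state, without advancing time (a new reading comes with each control period).
- env.read_camera(name): name is "side" or "top" or "wrist"; returns a dict with "pixels" (420x560x3 uint8, red, green, blue), "fovy" (degrees; the focal length in pixels is half the picture's height over the tangent of half this angle, whatever the lens; pixels are square), "cx", "cy" (the principal point, pixels), "extrinsics" (4x4, takes a point from world to camera coordinates); the wrist camera has in their place "mount" (4x4, takes a point from camera to tool coordinates, whose origin is the TCP and whose axes are the flange's). Camera axes: x right, y up, looking along -z (the intrinsics and any distortion apply to the point x, -y, -z); pixel columns grow to the right and rows downward; lengths in m; the calibration is good to about 2 mm. The wrist camera is an equidistant fisheye: a pixel r from the principal point sees the ray r / f radians off the axis. A picture is of the moment at which its call begins: read the wrist's pose just before it. There is no depth.
- env.hand_in(): hands the job in; it is judged then, once.
Trained networks look in a picture, given as the dict that the camera call returned (one of the last four; its "shot" number tells which), for a name from the list of things; names that differ only in an ending like _2 or _b are one class to them, and where a whole thing is asked for, a point or a joint stands for the part that bears it (a point fixed in the world has none). Each returns a list of dicts, best first, with "confidence" (0 to 1); they miss things now and then, are a little off and sometimes report something else, mostly with a low value. They report only what shows in the picture. A call takes as long as a camera call.
- env.spot_in(thing, picture): "centre" ([x, y, z] in m, in world coordinates, good to about 4 mm: the middle of the surface that is visible of it).
- env.regions_of(thing, picture): "mask" (420x560 bool, what is visible of it).
- env.landmark_of(thing, picture): "centre" ([x, y, z] in m, in world coordinates, good to about 4 mm: a listed point, or the origin of a listed thing).
The state is a dict: "clock": time; "joint_pos": joint angles; "qvel": joint speeds; "tau": joint torques, N m; "tcp_pos": TCP position; "orientation": TCP orientation; "wrist_force": force on the tool from outside, world axes, zero at the start; "ft_torque": the same for the moment, N m; "finger_gap": finger opening in m; "grip_force": force on a finger pad.
Only numpy, scipy, OpenCV 4.12 (cv2) and the standard library are available. Lean on these libraries where they do the work, as an engineer would, in place of code of your own. Each camera call takes 0.05 s, during which the arm holds its last target. There are 200 camera calls.

TASK

Put the vial carrier with the black cap into the bench-held pliers, centred under the jaw against the back stop, then press the pliers' upper handle down just until the cap snaps home, without pressing on so hard that the cap cracks. Seal the cap only with the pliers, let the handle spring open again, leave the carrier standing in the pliers and leave everything else where it is.

Things in the scene. Friction and masses are not known exactly. Their poses are not given: they have to be found in the camera images.
- carrier_grip (a point): centre of the blue grip block on the loose carrier (0.26 kg) with the BLACK cap. Block 28 mm long (x), 22 wide (y: grasp across this), 46 high, from 8 to 54 above the carrier's underside; this point is 31 above it. Green base plate 148 (x) x 44 (y) x 8, from 28 behind this point to 120 ahead along its +x. z is up. Open pads fit from above.
- vial_foot (a point): point on that carrier's underside, on the axis of its amber vial (26 mm diameter, on a collar 40 wide and 12 high), 96 mm ahead (+x) of carrier_grip; axes as the carrier's. The plate's front edge is 24 mm ahead of it. The black cap above it is 29 mm wide; its top is 65 mm above the underside while loose, 60 when home.
- cap (a joint): how far the black cap is pushed down on its vial: 0 m loose, 0.005 m fully home. It is an over-centre snap: about 28 N straight down on the cap carries it past half-way, then it jumps home by itself and stays.
- sealed_grip (a point): centre of the blue grip block of an identical loose carrier whose cap is YELLOW and already home; a bystander, to be left alone.
- pliers: fixed bench-held pliers with two red handles, one above the other; origin on the table straight below the jaw. A carrier goes in along its +x, vial first (carrier +x along pliers +x). The hinge bolt is 65 mm to its +y, the handles run to its -y, the upper to 145 mm from the jaw, the lower to 165 (14 high). The arm over the jaw is 22 mm wide in x; open, all of it stays at least 85 mm above the table there.
- bed: fixed steel plate that the carrier stands on, 12 mm thick; origin and axes as the pliers. It reaches from 131 mm before (-x) to 39 mm past the jaw, 78 wide in y. Its grey back stop, 16 high and 60 wide, has its near face 24.5 mm past the jaw's centre (+x): a carrier whose front edge touches it has its vial under the jaw.
- jaw_spot (a point): point on the bed's top, 12 mm above the table, under the centre of the jaw, where the vial's axis should stand; axes as the pliers'.
- pivot (a point): centre of the hinge of the upper handle, 85 mm above the table, 65 mm from the jaw towards the pliers' +y; the hinge axis is the pliers' x.
- handle_press (a point): where to press: point on the top face of the upper red handle, 190 mm from the hinge axis along the handle and 9 mm above its centre line; it moves with the handle, about 185 mm above the table when open. The red sleeve is 26 mm wide, 18 thick and reaches from 105 to 210 mm from the hinge.
- handle (a joint): upper handle: 0 rad sprung open (0.52 above level), grows as pressed down, stop at 0.62. Return spring 2 to 4 N at the press point. The brass die in the jaw is screwed in or out by up to 6 mm, not given, so the angle that snaps the cap (0.3 to 0.57) must be felt: resistance rises to 10-13 N at the press point, drops at the snap, then rises steeply; over 19 N there cracks the cap.
- amber: amber jar with white lid, 48 mm wide, bystander; origin under its centre
- flask: green bottle, 42 mm wide, 110 high, bystander; origin under its centre
- puck: green square block 50 mm wide with a black knob, bystander; origin under its centre
- beaker: white cup 64 mm wide, bystander; origin under its centre
- driver: yellow screwdriver 170 mm long, bystander
- cap_tray: white open tray 110 x 80 mm, bystander; origin under its centre

How it is judged:
On the way, in this order (a step that is already met when the one before it is completed fails the run):
1. the carrier stands on the bed with its vial under the jaw (horizontal distance between vial_foot and jaw_spot below 0.008 m and z of vial_foot in the frame of jaw_spot below 0.003 m and angle between vial_foot's own z axis and vertical below 0.05 rad), for 0.2 s.
2. the pliers' jaw bears on the cap, before it is home (contact force between carrier and pliers above 8 N).
3. the cap has snapped home (value of joint cap above 0.0042 m), for 0.1 s.
At the end, for the whole second after the job is handed in: The black cap is home (pushed down more than 4.2 mm), the handle has sprung open (under 0.06 rad), and the carrier stands still and flat on the bed with its vial within 12 mm of the jaw's centre (value of joint cap above 0.0042 m and value of joint handle below 0.06 rad and horizontal distance between vial_foot and jaw_spot below 0.012 m and z of vial_foot in the frame of jaw_spot below 0.003 m and angle between vial_foot's own z axis and vertical below 0.05 rad and linear speed of carrier below 0.02 m/s); the robot touches nothing.
It fails at once if the pliers press on the cap or carrier with more than 55 N: the cap cracks (contact force between carrier and pliers above 55 N).
It fails at once if the carrier with the yellow cap or another thing on the table is moved by more than 30 mm (distance of any of sealed_grip, amber, flask, puck, beaker, driver, cap_tray from where it was at the start of the episode above 0.03 m).
It also fails if it takes over 61 s, if anything falls off the work surface, if the arm or the gripper's body presses on something with over 40 N, if the wrist force passes 120 N, or if a joint passes its speed limit or range.

## Working session

There is one attempt and no reset: what is moved stays moved. The work goes in short steps, Python scripts to look and compute and a tool call to move; the robot and the scene stay as the last step left them, time stands still between calls to the robot, and variables do not carry over. Pictures are saved under pics/ and viewed, at most 10 in all, crops included, and the job is handed in when it is done.

Besides the shell and the picture viewer there is one more tool, called after "Request:" as name([rows], argument=value, ...), one row to a line, values as JSON. move_arm: Moves the arm, as the interface text tells. Its arguments: {"type":"object","properties":{"targets":{"type":"array","items":{"type":"array"}},"squeeze":{"type":"number"}},"required":["targets"]}

```bash
mkdir -p pics; ls
python3 - <<'E'
from workcell import env
import cv2, numpy as np
s=env.get_state(); print({k:np.round(v,3).tolist() for k,v in s.items()})
for n in ["top","side"]:
    p=env.read_camera(n); cv2.imwrite(f"pics/{n}0.png",p["pixels"][:,:,::-1])
    for t in ["carrier_grip","vial_foot","sealed_grip","pliers","jaw_spot","pivot","handle_press","amber","flask","puck","beaker","driver","cap_tray"]:
        r=env.landmark_of(t,p)
        print(n,t,[(np.round(d["centre"],3).tolist(),round(d["confidence"],2)) for d in r[:2]])
E
```

```text
pics
{'clock': 0.0, 'joint_pos': [-1.327, 0.314, 0.045, 1.304, -0.0, 1.431], 'qvel': [-0.001, 0.001, -0.001, -0.001, -0.0, -0.002], 'tau': [0.001, -48.063, 29.853, 0.02, -0.0, 0.0], 'tcp_pos': [0.215, -0.533, 0.23], 'orientation': [-0.001, 0.982, 0.191, -0.0], 'wrist_force': [0.186, 0.521, -0.318], 'ft_torque': [0.041, 0.008, 0.03], 'grip_force': 0.0, 'finger_gap': 0.085}
top carrier_grip [([0.495, -0.186, 0.034], 0.9)]
top vial_foot [([0.58, -0.146, 0.001], 0.97)]
top sealed_grip [([0.456, -0.328, 0.031], 0.68), ([0.612, 0.227, 0.084], 0.42)]
top pliers [([0.621, 0.159, 0.002], 0.85)]
top jaw_spot [([0.619, 0.16, 0.01], 0.58)]
top pivot [([0.612, 0.226, 0.083], 0.74)]
top handle_press [([0.635, 0.065, 0.184], 0.83)]
top amber [([0.703, -0.15, 0.003], 0.69), ([0.455, -0.331, 0.032], 0.51)]
top flask [([0.398, 0.304, 0.002], 0.62)]
top puck [([0.371, -0.021, 0.002], 0.9)]
top beaker [([0.661, 0.361, -0.0], 0.98)]
top driver [([0.467, 0.399, 0.0], 0.78), ([0.398, 0.304, -0.001], 0.22)]
top cap_tray [([0.704, -0.403, -0.0], 0.82), ([0.468, 0.396, -0.003], 0.25)]
side carrier_grip [([0.49, -0.191, 0.026], 0.87)]
side vial_foot [([0.573, -0.144, -0.001], 0.75), ([0.63, 0.067, 0.186], 0.66)]
side sealed_grip [([0.66, 0.361, 0.001], 0.15)]
side pliers [([0.622, 0.159, -0.002], 0.73)]
side jaw_spot [([0.618, 0.16, 0.012], 0.69)]
side pivot [([0.608, 0.225, 0.087], 0.6)]
side handle_press [([0.634, 0.068, 0.19], 0.82)]
side amber [([0.7, -0.15, -0.0], 0.78)]
side flask [([0.402, 0.298, -0.0], 0.78), ([0.635, 0.064, 0.192], 0.57)]
side puck [([0.365, -0.017, 0.002], 0.7)]
side beaker [([0.661, 0.362, -0.001], 0.85)]
side driver [([0.473, 0.4, -0.001], 0.83)]
side cap_tray [([0.702, -0.402, 0.002], 0.86)]
```

View pics/top0.png

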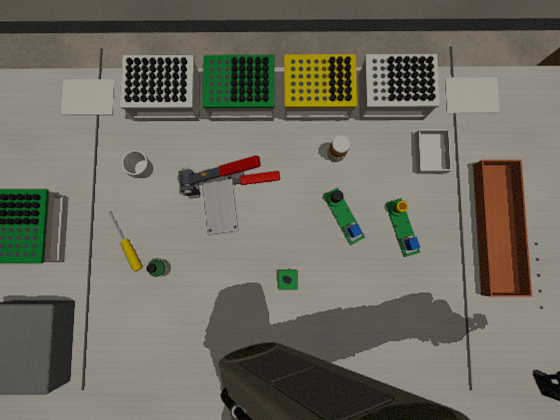

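View pics/side0.png

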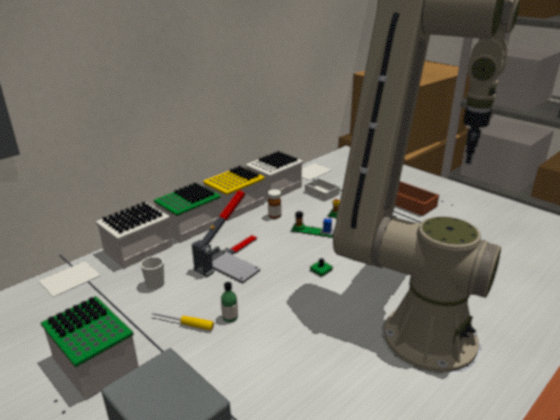

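The top view shows the black-cap carrier at about (337,197), with its grip at (354,231). The pliers' jaw is near (190,182) with the red handles running right, and the yellow-cap carrier is at (400,206). The side view agrees. The carrier yaw is about 0.48 and the pliers yaw about 0.14. I'll flip the wrist half a turn so joint 6 stays in range.

Request:
move_arm([
  [[46, -25, 0], [0, 0, -1], -1],
  [[92, -50, 0], [0, 0, -2], -1],
  [[138, -75, 0], [0, 0, -3], -1],
  [[184, -100, 0], [0, 0, -4], -1],
  [[230, -125, 0], [0, 0, -5], -1],
])

```text
clock: 2.02
tcp_pos: [0.3827, -0.3299, 0.2315]
orientation: [0.0, 0.807, 0.59, 0.0]
wrist_force: [0.1, -0.9, -0.3]
finger_gap: 0.0854
grip_force: 0.0
```

```bash
cat > h.py <<'E'
from workcell import env
import numpy as np, cv2
from scipy.spatial.transform import Rotation as Ro
def R(s): q=s["orientation"]; return Ro.from_quat([q[1],q[2],q[3],q[0]])
def shift(p,yaw,s=None):
    """tool shift (mm) and turn (10deg) to world TCP p, tool down with tool x at yaw"""
    s=s or env.get_state(); r=R(s)
    T=Ro.from_matrix(np.array([[np.cos(yaw),np.sin(yaw),0],[np.sin(yaw),-np.cos(yaw),0],[0,0,-1.]]))
    d=r.inv().apply(np.array(p)-s["tcp_pos"])*1000
    t=np.degrees((r.inv()*T).as_rotvec())/10
    return np.round(d,1).tolist(),np.round(t,2).tolist()
def wproj(P,pic,s):
    M=np.array(pic["mount"]); t=R(s).inv().apply(np.atleast_2d(P)-s["tcp_pos"])
    c=(t-M[:3,3])@M[:3,:3]; v=c*[1,-1,-1]
    f=210/np.tan(np.radians(pic["fovy"]/2)); rho=np.hypot(v[:,0],v[:,1]); th=np.arctan2(rho,v[:,2])
    return np.c_[pic["cx"]+f*th*v[:,0]/rho, pic["cy"]+f*th*v[:,1]/rho]
def wray(uv,pic,s,z):
    "pixel -> world point at height z"
    M=np.array(pic["mount"]); f=210/np.tan(np.radians(pic["fovy"]/2))
    d=np.array(uv,float)-[pic["cx"],pic["cy"]]; r=np.linalg.norm(d); th=r/f
    v=np.array([np.sin(th)*d[0]/r,-np.sin(th)*d[1]/r,-np.cos(th)])
    w=R(s).apply(M[:3,:3]@v); o=R(s).apply(M[:3,3])+s["tcp_pos"]
    return o+w*(z-o[2])/w[2]
E
python3 - <<'E'
from h import *
s=env.get_state(); print(s["clock"],s["tcp_pos"],s["joint_pos"]); print(shift([.493,-.188,.2],.48+np.pi))
E
```

```text
2.025 [ 0.38269382 -0.32988126  0.23149615] [-8.70427451e-01  1.77411877e-01 -1.31098408e-01  1.26156001e+00
  3.39632109e-06  1.00919103e+00]
([168.7, 61.9, 31.5], [-0.0, 0.01, -13.52])
```

Request:
move_arm([
  [[34, 12, 6], [0, 0, -1], -1],
  [[68, 24, 12], [0, 0, -2], -1],
  [[101, 37, 18], [0, 0, -3], -1],
  [[135, 49, 25], [0, 0, -4], -1],
  [[158, 57, 31], [0, 0, -5], -1],
])

```text
clock: 2.65
tcp_pos: [0.4856, -0.1972, 0.2001]
orientation: [0.0, 0.482, 0.876, 0.0]
wrist_force: [0.1, -0.4, 0.3]
finger_gap: 0.0854
grip_force: 0.0
```

Request:
move_arm([
  [[0, 0, 0], [0, 0, -1], -1],
  [[0, 0, 0], [0, 0, -2], -1],
  [[0, 0, 0], [0, 0, -3], -1],
  [[0, 0, 0], [0, 0, -4], -1],
  [[0, 0, 0], [0, 0, -5], -1],
])

```text
clock: 3.28
tcp_pos: [0.4849, -0.1985, 0.2004]
orientation: [0.0, 0.067, 0.998, -0.0]
wrist_force: [-0.4, -0.4, -0.2]
finger_gap: 0.0855
grip_force: 0.0
```

Request:
move_arm([
  [[0, 0, 0], [0, 0, -1], -1],
  [[0, 0, 0], [0, 0, -2], -1],
  [[0, 0, 0], [0, 0, -3], -1],
  [[0, 0, 0], [0, 0, -3.5], -1],
  [[0, 0, 0], [0, 0, -3.5], -1],
])

```text
clock: 3.9
tcp_pos: [0.4848, -0.1986, 0.2004]
orientation: [0.0, -0.233, 0.973, -0.0]
wrist_force: [0.5, 0.1, 0.3]
finger_gap: 0.0853
grip_force: 0.0
```

Run:
```python
from h import *
s=env.get_state(); p=env.read_camera("wrist"); cv2.imwrite("pics/w1.png",p["pixels"][:,:,::-1])
print(s["clock"],s["tcp_pos"],s["joint_pos"],np.round(p["mount"],3).tolist())
g=env.landmark_of("carrier_grip",p)[:1]; v=env.landmark_of("vial_foot",p)[:1]; print(g,v)
for d in g+v: print(wproj(d["centre"],p,s))
if g and v:
    a=g[0]["centre"]; b=v[0]["centre"]; yaw=np.arctan2(b[1]-a[1],b[0]-a[0]); print(yaw, np.hypot(*(np.array(b)-a)[:2]))
```

```text
3.9 [ 0.48484646 -0.19855279  0.20035294] [-5.41940314e-01  2.25849025e-01 -1.47225790e-01  1.19753954e+00
 -6.20364221e-05 -1.01201215e+00] [[0.0, 0.952, 0.305, 0.079], [1.0, 0.0, -0.001, 0.002], [-0.001, 0.305, -0.952, -0.143], [0.0, 0.0, 0.0, 1.0]]
[{'centre': [0.4922, -0.1872, 0.0334], 'confidence': 0.96}] [{'centre': [0.5774, -0.1375, 0.001], 'confidence': 0.78}]
[[282.72351162 204.04721501]]
[[286.63069521 275.60797684]]
0.5280744484263596 0.0986363523250936
```

View pics/w1.png

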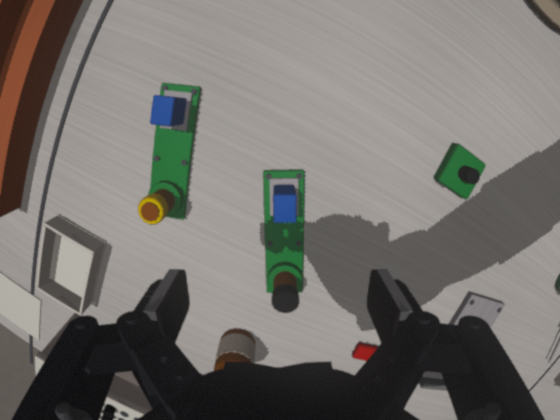

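The wrist picture shows the carrier upright in view, with its plate corners near (264,170), (305,170), (267,291) and (303,291). The blue block is at (285,203) and the black cap at (286,297). I'll get the pose from the plate edges.

Run:
```python
from h import *
s=env.get_state(); p=env.read_camera("wrist")
# green-mask fit
h=cv2.cvtColor(p["pixels"],cv2.COLOR_RGB2HSV); m=((h[...,0]>45)&(h[...,0]<85)&(h[...,1]>90)&(h[...,2]>40)).astype(np.uint8)
m[:, :240]=0; m[:,330:]=0; m[:160]=0; m[300:]=0
L=[];Rr=[]
for r in range(180,286,5):
    c=np.where(m[r])[0]
    if len(c)>3: L.append(wray([c[0]-.5,r],p,s,.008)[:2]); Rr.append(wray([c[-1]+.5,r],p,s,.008)[:2])
for E in (L,Rr):
    vx,vy,x0,y0=cv2.fitLine(np.array(E,np.float32),cv2.DIST_HUBER,0,.001,.001).ravel(); print(np.arctan2(vy,vx),x0,y0)
rows=np.where(m.sum(1)>25)[0]; print(rows[0],rows[-1])
b=wray([284.5,rows[0]-.5],p,s,.008)[:2]; f=wray([285,rows[-1]+.5],p,s,.008)[:2]
print(b,f,np.linalg.norm(f-b), "mid L/R",np.mean(L,0),np.mean(Rr,0),np.linalg.norm(np.mean(L,0)-np.mean(Rr,0)))
```

```text
0.4869795 0.54238826 -0.1827767
0.4772445 0.51901484 -0.14794075
171 271
[ 0.46521876 -0.1985029 ] [ 0.57000137 -0.14374477] 0.11822794460075434 mid L/R [ 0.53771404 -0.1848811 ] [ 0.51901481 -0.14794075] 0.041403509069751356
```

```bash
python3 -c "
from h import *
print(shift([.491,-.186,.018],.482+np.pi))"
```

```text
([-11.2, 8.5, 182.3], [-0.0, -0.0, -0.07])
```

Request:
move_arm([
  [[-11, 8.5, 50], [0, 0, -0.07], -1],
  [[-11, 8.5, 100], [0, 0, -0.07], -1],
  [[-11, 8.5, 140], [0, 0, -0.07], -1],
  [[-11, 8.5, 170], [0, 0, -0.07], -1],
  [[-11, 8.5, 182], [0, 0, -0.07], -1],
])

```text
clock: 4.72
tcp_pos: [0.4895, -0.1853, 0.0165]
orientation: [-0.001, -0.239, 0.971, 0.001]
wrist_force: [0.5, 0.2, -0.4]
finger_gap: 0.0855
grip_force: 0.0
```

Request:
move_arm([
  [[0, 0, 0], [0, 0, 0], 1],
  [[0, 0, 0], [0, 0, 0], 1],
  [[0, 0, 0], [0, 0, 0], 1],
  [[0, 0, 0], [0, 0, 0], 1],
  [[0, 0, 0], [0, 0, 0], 1],
], squeeze=40)

```text
clock: 5.35
tcp_pos: [0.4918, -0.1867, 0.0196]
orientation: [0.001, -0.239, 0.971, -0.001]
wrist_force: [0.2, -0.9, 5.9]
finger_gap: 0.0217
grip_force: 40.2
```

Request:
move_arm([
  [[0, 0, -20], [0, 0, 0], 1],
  [[0, 0, -50], [0, 0, 0], 1],
  [[0, 10, -80], [0, 0, 0.2], 1],
  [[-12, 36, -90], [0, 0, 0.5], 1],
  [[-29, 76, -90], [0, 0, 0.9], 1],
])

```text
clock: 5.98
tcp_pos: [0.4815, -0.1054, 0.109]
orientation: [0.001, -0.16, 0.987, -0.001]
wrist_force: [0.8, 0.2, -4.7]
finger_gap: 0.0214
grip_force: 39.9
```

```bash
python3 -c "
from h import *
s=env.get_state();print(s['finger_gap'],s['wrist_force'],s['joint_pos'])
print(shift([.450,.132,.10],.15+np.pi))"
```

```text
0.02144189956785817 [ 0.79690877  0.18774827 -4.71208454] [-3.78305821e-01  2.29411685e-01 -3.79007673e-01  9.60753781e-01
 -3.03706235e-04 -7.00133809e-01]
([-45.2, 235.2, 8.7], [-0.01, 0.01, 0.98])
```

Request:
move_arm([
  [[-9, 47, 0], [0, 0, 0.3], 1],
  [[-18, 94, 0], [0, 0, 0.6], 1],
  [[-27, 141, 0], [0, 0, 0.9], 1],
  [[-36, 188, 0], [0, 0, 0.98], 1],
  [[-45, 235, 5], [0, 0, 0.98], 1],
])

```text
clock: 6.6
tcp_pos: [0.4475, 0.1332, 0.103]
orientation: [-0.0, -0.077, 0.997, -0.0]
wrist_force: [1.1, 0.8, -3.5]
finger_gap: 0.0216
grip_force: 39.9
```

Request:
move_arm([
  [[0, 0, 0], [0, 0, 0], 1],
  [[0, 0, 0], [0, 0, 0], 1],
])

```text
clock: 6.85
tcp_pos: [0.4478, 0.1317, 0.1028]
orientation: [-0.001, -0.078, 0.997, -0.0]
wrist_force: [-0.1, 0.2, -3.4]
finger_gap: 0.0212
grip_force: 40.6
```

Run:
```python
from h import *
s=env.get_state(); p=env.read_camera("wrist"); cv2.imwrite("pics/w2.png",p["pixels"][:,:,::-1])
print(s["tcp_pos"],R(s).as_matrix()[:2,0])
for t in ["jaw_spot","pivot","handle_press","vial_foot","carrier_grip"]:
    for d in env.landmark_of(t,p)[:1]: print(t,d,wproj(d["centre"],p,s))
pt=env.read_camera("top"); c=pt["pixels"][130:250,160:300,::-1]; cv2.imwrite("pics/t2.png",cv2.resize(c,None,fx=5,fy=5,interpolation=cv2.INTER_CUBIC))
```

```text
[0.44776682 0.131701   0.10281741] [-0.98784786 -0.15541756]
vial_foot {'centre': [0.5434, 0.1515, 0.0836], 'confidence': 0.56} [[282.50415579 381.35431937]]
carrier_grip {'centre': [0.4435, 0.1338, 0.1147], 'confidence': 0.72} [[280.83895255 281.68838185]]
```

View pics/w2.png

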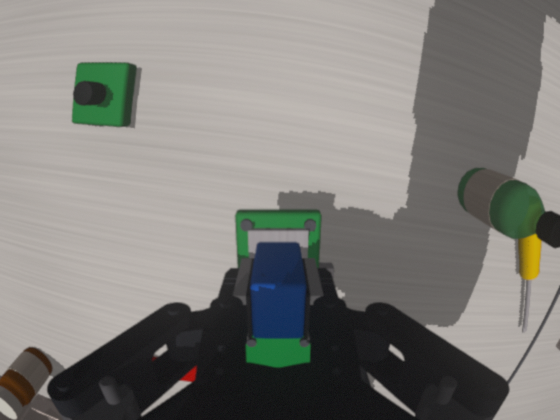

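View pics/t2.png

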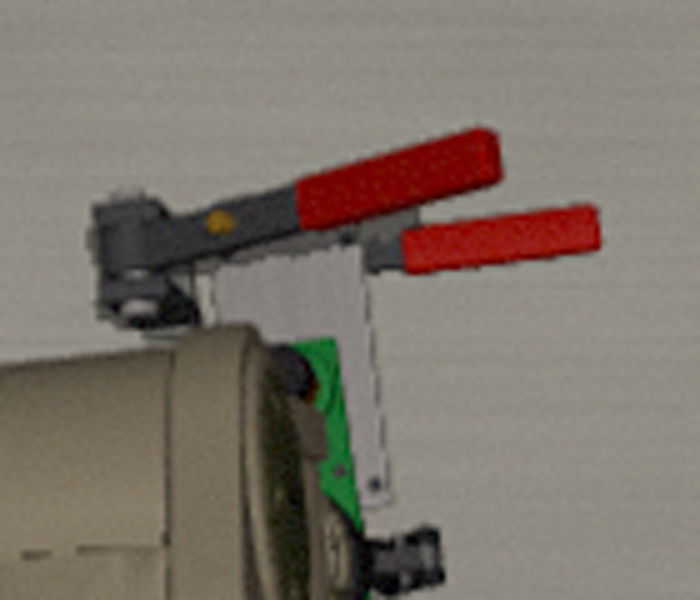

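The wrist view shows the carrier held square, with its plate's back edge level at row 211 from column 236 to 321. The bed is hidden behind the gripper. The top crop shows the bed right of the arm, with its right edge running (362,265) to (388,500). I'll lay the projected bed outline over the first top picture to check the pliers pose.

```bash
cat >> h.py <<'E'
def tproj(P,pic):
    E=np.array(pic["extrinsics"]); c=np.c_[np.atleast_2d(P),np.ones(len(np.atleast_2d(P)))]@E.T
    f=210/np.tan(np.radians(pic["fovy"]/2)); return np.c_[pic["cx"]-f*c[:,0]/c[:,2], pic["cy"]+f*c[:,1]/c[:,2]]
E
python3 - <<'E'
from h import *
p=env.read_camera("top"); print({k:v for k,v in p.items() if k not in("pixels","extrinsics")})
im=cv2.imread("pics/top0.png")[150:245,165:290]; k=6; im=cv2.resize(im,None,fx=k,fy=k,interpolation=cv2.INTER_CUBIC)
def pl(pts,pose):
    x,y,a=pose; pts=np.array(pts); w=np.c_[x+pts[:,0]*np.cos(a)-pts[:,1]*np.sin(a), y+pts[:,0]*np.sin(a)+pts[:,1]*np.cos(a), pts[:,2]]
    return (tproj(w,p)-[165,150]+.5)*k
pose=(.620,.1595,.15)
for pts,c in [([[-.131,-.039,.012],[-.131,.039,.012],[.039,.039,.012],[.039,-.039,.012]],(0,255,255)),([[.0245,-.03,.028],[.0245,.03,.028]],(255,0,0)),([[0,.065,.085],[0,-.0955,.187]],(0,255,0)),([[0,-.145,0.014],[0,-.165,.014]],(255,0,255))]:
    cv2.polylines(im,[pl(pts,pose).astype(int)],True,c,1)
cv2.imwrite("pics/t3.png",im)
E
```

```text
{'fovy': 53.162659661674525, 'cx': 274.7985836095868, 'cy': 208.8786342095455, 'shot': 7}
```

View pics/t3.png

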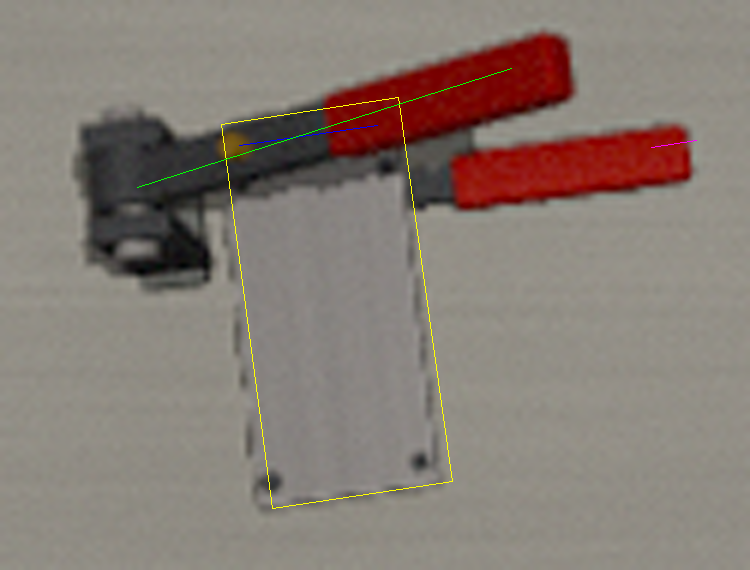

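The drawn outline is turned too far and sits about 6 mm too far right at the near end. The true front corners are near (256,506) and (438,484). That puts the yaw at about 0.12, so I'll refine it numerically.

```bash
cat > fit.py <<'E'
from h import *
from scipy.optimize import differential_evolution
p=env.read_camera("top"); im=cv2.imread("pics/top0.png"); g=cv2.cvtColor(im,cv2.COLOR_BGR2GRAY).astype(np.float32)
b=cv2.GaussianBlur(g,(0,0),0.8); gm=np.hypot(cv2.Sobel(b,5,1,0),cv2.Sobel(b,5,0,1)).astype(np.float32); gm=np.minimum(gm,60)
def W(pts,x,y,a): return np.c_[x+pts[:,0]*np.cos(a)-pts[:,1]*np.sin(a), y+pts[:,0]*np.sin(a)+pts[:,1]*np.cos(a), pts[:,2]]
u=np.linspace(-.129,-.03,60); v=np.linspace(-.037,.037,45); o=np.ones_like
pts=np.vstack([np.c_[u,.039*o(u),.012*o(u)],np.c_[u,-.039*o(u),.012*o(u)],np.c_[-.131*o(v),v,.012*o(v)]])
def cost(q):
    t=tproj(W(pts,*q),p).astype(np.float32); return -cv2.remap(gm,t[:,:1],t[:,1:],cv2.INTER_LINEAR).mean()
r=differential_evolution(cost,[(.608,.632),(.148,.172),(.07,.19)],seed=1); print(r.x,r.fun,cost((.620,.1595,.15)))
# lower handle direction from red pixels
h=cv2.cvtColor(im,cv2.COLOR_BGR2HSV); m=((h[...,1]>150)&((h[...,0]<8)|(h[...,0]>172))).astype(np.uint8)
n,l,st,_=cv2.connectedComponentsWithStats(m[150:200,200:290])
E=np.array(p["extrinsics"]); f=210/np.tan(np.radians(p["fovy"]/2))
for i in range(1,n):
    if st[i,4]<50: continue
    yy,xx=np.where(l==i); uv=np.c_[xx+200,yy+150].astype(float)
    for z in (.007,.14):
        d=np.c_[(uv[:,0]-p["cx"])/f,-(uv[:,1]-p["cy"])/f,-np.ones(len(uv))]@E[:3,:3]; oc=-E[:3,:3].T@E[:3,3]
        w=(oc+d*((z-oc[2])/d[:,2])[:,None])[:,:2]; vx,vy,x0,y0=cv2.fitLine(w.astype(np.float32),2,0,.01,.01).ravel()
        print(i,st[i,4],z,"yaw",np.arctan2(vx*-np.sign(vy),abs(vy)),x0,y0)
E
python3 fit.py
```

```text
[0.61664955 0.15945667 0.12959677] -47.78447341918945 -37.912483
1 465 0.007 yaw 0.28107664 0.6657329 0.10538732
1 465 0.14 yaw 0.2810769 0.63443065 0.09282686
2 362 0.007 yaw 0.123838276 0.63387936 0.051641654
2 362 0.14 yaw 0.123838395 0.60649383 0.04568978
```

```bash
cat >> fit.py <<'E'
k=8; c=cv2.resize(im[165:240,185:255],None,fx=k,fy=k,interpolation=cv2.INTER_CUBIC)
for q,col in [(r.x,(0,255,255)),((.6195,.1605,.122),(0,255,0))]:
    a=np.array([[-.131,-.039,.012],[-.131,.039,.012],[.0245,.039,.012],[.0245,-.039,.012]])
    cv2.polylines(c,[((tproj(W(a,*q),p)-[185,165]+.5)*k).astype(int)],True,col,1); print(q,cost(q))
cv2.imwrite("pics/t4.png",c)
E
python3 fit.py | tail -2
```

```text
[0.61664955 0.15945667 0.12959677] -47.784473
(0.6195, 0.1605, 0.122) -40.317184
```

View pics/t4.png

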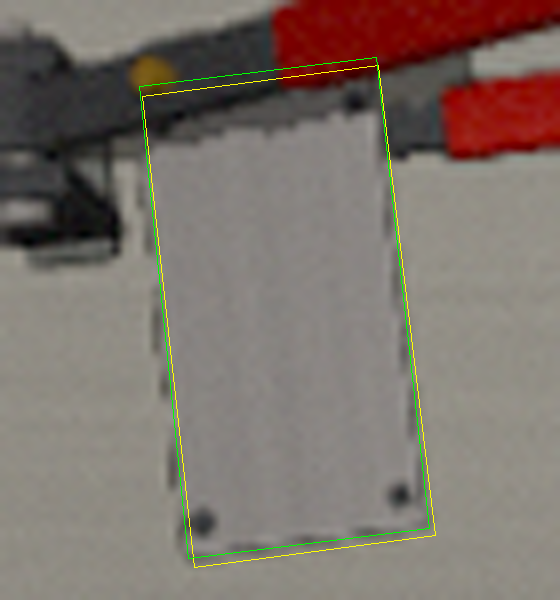

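The outline now fits with yaw about 0.122, and the true edges lie about 1.5 mm further left. I take the jaw at (0.619, 0.161). Next I move to the pre-insertion pose.

```bash
python3 -c "
from h import *
print(shift([.4641,.142,.036],.122+np.pi))"
```

```text
([-16.9, 8.1, 67.3], [-0.0, 0.0, 0.19])
```

Request:
move_arm([
  [[-17, 8, 25], [0, 0, 0.19], 1],
  [[-17, 8, 45], [0, 0, 0.19], 1],
  [[-17, 8, 58], [0, 0, 0.19], 1],
  [[-17, 8, 64], [0, 0, 0.19], 1],
  [[-17, 8, 67], [0, 0, 0.19], 1],
])

```text
clock: 7.98
tcp_pos: [0.4641, 0.1423, 0.0363]
orientation: [0.0, -0.061, 0.998, -0.0]
wrist_force: [0.6, 0.3, -3.4]
finger_gap: 0.0218
grip_force: 40.6
```

Run:
```python
from h import *
s=env.get_state(); print(s["tcp_pos"],s["wrist_force"],s["finger_gap"])
print(shift([.5207,.149,.0345],.122+np.pi))
p=env.read_camera("side"); print(np.array(p["extrinsics"]).round(2).tolist())
c=p["pixels"][170:300,160:310,::-1]; cv2.imwrite("pics/s2.png",cv2.resize(c,None,fx=4,fy=4,interpolation=cv2.INTER_CUBIC))
```

```text
[0.4640801  0.14226755 0.0362847 ] [ 0.59515558  0.34336742 -3.40825836] 0.021819955851692663
([-57.0, -0.2, 1.8], [-0.0, 0.0, -0.0])
[[-0.7, -0.71, -0.01, 0.37], [0.34, -0.34, 0.88, -0.31], [-0.63, 0.61, 0.48, -1.21], [0.0, 0.0, 0.0, 1.0]]
```

View pics/s2.png

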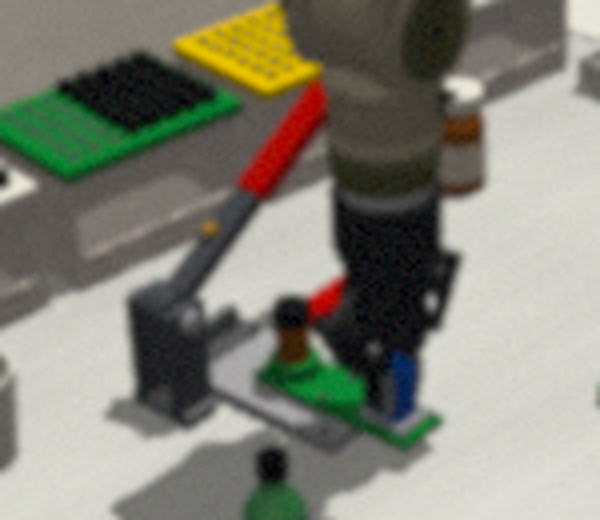

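The side view shows the carrier level just above the bed, with the cap at (292,312) clear of the jaw arm and in front of it. I slide it in.

Request:
move_arm([
  [[-14, 0, 1], [0, 0, 0], 1],
  [[-28, 0, 2], [0, 0, 0], 1],
  [[-42, 0, 2], [0, 0, 0], 1],
  [[-52, 0, 2], [0, 0, 0], 1],
  [[-52, 0, 4], [0, 0, 0], 1],
])

```text
clock: 8.65
tcp_pos: [0.5169, 0.1487, 0.0323]
orientation: [0.0, -0.061, 0.998, -0.0]
wrist_force: [0.3, 0.0, -2.9]
finger_gap: 0.0214
grip_force: 40.6
```

Request:
move_arm([
  [[-2, 0, 1], [0, 0, 0], 1],
  [[-4, 0, 1], [0, 0, 0], 1],
  [[-4, 0, 1], [0, 0, 0], 1],
])

```text
clock: 9.02
tcp_pos: [0.5189, 0.1491, 0.0316]
orientation: [-0.0, -0.061, 0.998, -0.0]
wrist_force: [-4.4, -0.3, 3.2]
finger_gap: 0.0215
grip_force: 41.4
```

Request:
move_arm([
  [[-1, 0, -0.5], [0, 0, 0], 1],
  [[-2, 0, -0.5], [0, 0, 0], 1],
  [[-2, 0, -0.5], [0, 0, 0], 1],
])

```text
clock: 9.4
tcp_pos: [0.5218, 0.1494, 0.0317]
orientation: [0.0, -0.061, 0.998, -0.0]
wrist_force: [-1.7, -0.2, -0.9]
finger_gap: 0.0213
grip_force: 41.1
```

Request:
move_arm([
  [[-1.5, 0, 0.5], [0, 0, 0], 1],
  [[-3, 0, 0.5], [0, 0, 0], 1],
  [[-3, 0, 0.5], [0, 0, 0], 1],
])

```text
clock: 9.78
tcp_pos: [0.5242, 0.1498, 0.0316]
orientation: [-0.0, -0.061, 0.998, -0.0]
wrist_force: [-4.9, -1.2, 6.2]
finger_gap: 0.0217
grip_force: 41.9
```

Request:
move_arm([
  [[-1, 0, -0.5], [0, 0, 0], 1],
  [[-2, 0, -0.5], [0, 0, 0], 1],
  [[-2, 0, -0.5], [0, 0, 0], 1],
])

```text
clock: 10.15
tcp_pos: [0.5249, 0.1498, 0.0316]
orientation: [-0.001, -0.061, 0.998, -0.0]
wrist_force: [-8.5, -1.1, 5.9]
finger_gap: 0.0214
grip_force: 42.0
```

It is against the back stop: force is rising and motion has stopped at TCP x 0.525. I ease off, release and lift.

Request:
move_arm([
  [[1, 0, -0.5], [0, 0, 0], 1],
  [[1, 0, -0.5], [0, 0, 0], 0.2],
  [[1, 0, -0.5], [0, 0, 0], -0.3],
  [[1, 0, -0.5], [0, 0, 0], -0.3],
  [[1, 0, -0.5], [0, 0, 0], -0.3],
])

```text
clock: 10.78
tcp_pos: [0.5258, 0.1499, 0.0323]
orientation: [0.0, -0.061, 0.998, -0.0]
wrist_force: [0.1, -0.6, -0.9]
finger_gap: 0.0556
grip_force: 0.0
```

Request:
move_arm([
  [[0, 0, -20], [0, 0, 0], -0.3],
  [[5, 0, -60], [0, 0, 0], -0.3],
  [[30, 0, -110], [0, 0, 0], -0.3],
  [[60, 0, -160], [0, 0, 0], -0.3],
  [[60, 0, -200], [0, 0, 0], -0.3],
])

```text
clock: 11.4
tcp_pos: [0.4643, 0.1425, 0.2346]
orientation: [0.0, -0.061, 0.998, 0.0]
wrist_force: [1.4, -0.2, 0.5]
finger_gap: 0.0552
grip_force: 0.0
```

Run:
```python
from h import *
s=env.get_state(); p=env.read_camera("wrist"); cv2.imwrite("pics/w3.png",p["pixels"][:,:,::-1])
print(s["tcp_pos"],s["finger_gap"],s["wrist_force"],s["joint_pos"])
for t in ["vial_foot","carrier_grip","jaw_spot","pivot","handle_press"]:
    for d in env.landmark_of(t,p)[:1]: print(t,d)
```

```text
[0.46429533 0.14252569 0.23457852] 0.05522084403972195 [ 1.44581494 -0.2234238   0.53447225] [ 1.32401768e-01  1.38680475e-01 -1.70021857e-01  1.26132965e+00
 -5.26885966e-05  1.01324714e-02]
vial_foot {'centre': [0.6219, 0.1669, 0.0093], 'confidence': 0.68}
carrier_grip {'centre': [0.5235, 0.1495, 0.0438], 'confidence': 0.69}
jaw_spot {'centre': [0.3673, -0.0169, 0.0002], 'confidence': 0.25}
pivot {'centre': [0.6128, 0.225, 0.0829], 'confidence': 0.9}
handle_press {'centre': [0.4739, 0.4038, 0.0016], 'confidence': 0.67}
```

View pics/w3.png

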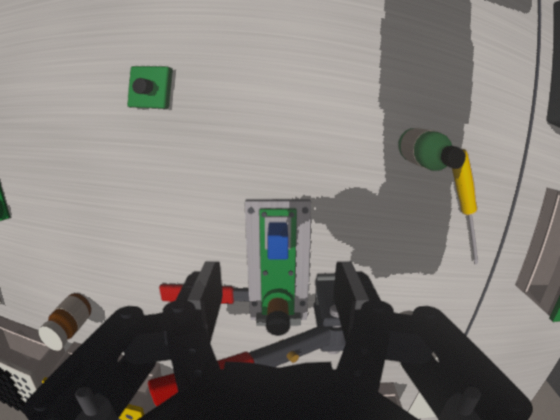

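The carrier stands square on the bed under the jaw, with bed columns 246–311 and plate 260–296, so the side margins are equal. The fingers are clear. Now I go above the handle's press point with the gripper shut.

Request:
move_arm([
  [[-35, -20, 0], [0, 0, 0], 1],
  [[-75, -45, 0], [0, 0, 0], 1],
  [[-115, -68, 0], [0, 0, 0], 1],
  [[-145, -85, 3], [0, 0, 0], 1],
  [[-157, -92, 10], [0, 0, 0], 1],
])

```text
clock: 12.32
tcp_pos: [0.6339, 0.0694, 0.2195]
orientation: [-0.002, -0.06, 0.998, 0.0]
wrist_force: [-0.9, 0.9, 0.0]
finger_gap: 0.0001
grip_force: 0.0
```

Run:
```python
from h import *
s=env.get_state(); print(s["tcp_pos"],s["finger_gap"],s["wrist_force"])
p=env.read_camera("top"); print(env.landmark_of("handle_press",p)[:1])
L=.185; piv=np.array([.612,.2255]); yd=np.array([-.1217,.9926])
for q in np.arange(0,.63,.05):
    t=.52-q; h=L*np.cos(t)-.009*np.sin(t); z=.085+L*np.sin(t)+.009*np.cos(t)
    xy=piv-h*yd; print(round(q,2),round(z,4),shift([*xy,z],.122+np.pi,s)[0])
```

```text
[0.63386806 0.06940464 0.21947801] 6.300476183317036e-05 [-0.86926097  0.868895    0.04885269]
[]
0.0 0.1847 [2.6, 1.5, 34.8]
0.05 0.1768 [2.6, -3.3, 42.7]
0.1 0.1687 [2.5, -7.7, 50.8]
0.15 0.1603 [2.5, -11.7, 59.2]
0.2 0.1517 [2.5, -15.2, 67.7]
0.25 0.143 [2.4, -18.3, 76.5]
0.3 0.1342 [2.4, -21.0, 85.3]
0.35 0.1252 [2.4, -23.3, 94.3]
0.4 0.1161 [2.4, -25.0, 103.4]
0.45 0.1069 [2.3, -26.4, 112.6]
0.5 0.0977 [2.3, -27.2, 121.8]
0.55 0.0884 [2.3, -27.6, 131.0]
0.6 0.0792 [2.2, -27.6, 140.3]
```

Request:
move_arm([
  [[1, 1, 22], [0, 0, 0], 1],
  [[1, 0, 34], [0, 0, 0], 1],
  [[2, -4, 44], [0, 0, 0], 1],
  [[2, -9, 54], [0, 0, 0], 1],
  [[2, -14, 64], [0, 0, 0], 1],
])

```text
clock: 13.05
tcp_pos: [0.6324, 0.0564, 0.158]
orientation: [-0.0, -0.061, 0.998, 0.0]
wrist_force: [-1.6, 2.1, 2.7]
finger_gap: 0.0
grip_force: 1.3
```

```bash
cat > press.py <<'E'
from h import *
s=env.get_state(); print(s["tcp_pos"].round(4) if hasattr(s["tcp_pos"],'round') else s["tcp_pos"],np.round(s["wrist_force"],1))
L=.185; piv=np.array([.612,.2255]); yd=np.array([-.1217,.9926])
for q in np.arange(.2,.63,.05):
    t=.52-q; h=L*np.cos(t)-.009*np.sin(t); z=.085+L*np.sin(t)+.009*np.cos(t)
    xy=piv-h*yd; print(round(q,2),round(z,4),shift([*xy,z],.122+np.pi,s)[0])
E
python3 press.py
```

```text
[0.6324 0.0564 0.158 ] [-1.6  2.1  2.7]
0.2 0.1517 [-0.3, -2.5, 6.3]
0.25 0.143 [-0.3, -5.6, 15.0]
0.3 0.1342 [-0.3, -8.3, 23.9]
0.35 0.1252 [-0.3, -10.5, 32.8]
0.4 0.1161 [-0.3, -12.3, 41.9]
0.45 0.1069 [-0.3, -13.6, 51.1]
0.5 0.0977 [-0.3, -14.5, 60.3]
0.55 0.0884 [-0.3, -14.9, 69.6]
0.6 0.0792 [-0.3, -14.9, 78.8]
```

Request:
move_arm([
  [[0, -2, 4], [0, 0, 0], 1],
  [[0, -3, 8], [0, 0, 0], 1],
  [[0, -5, 12], [0, 0, 0], 1],
  [[0, -6, 15], [0, 0, 0], 1],
  [[0, -6, 15], [0, 0, 0], 1],
])

```text
clock: 13.68
tcp_pos: [0.6336, 0.0503, 0.1432]
orientation: [0.0, -0.061, 0.998, 0.0]
wrist_force: [0.1, 2.7, 1.9]
finger_gap: 0.0001
grip_force: 1.3
```

Request:
move_arm([
  [[0, -1, 2], [0, 0, 0], 1],
  [[0, -1, 4], [0, 0, 0], 1],
  [[0, -1, 4], [0, 0, 0], 1],
])

```text
clock: 14.05
tcp_pos: [0.634, 0.0489, 0.1394]
orientation: [0.0, -0.061, 0.998, -0.0]
wrist_force: [-0.3, 1.6, 2.9]
finger_gap: 0.0001
grip_force: 1.4
```

Request:
move_arm([
  [[0, -1, 2], [0, 0, 0], 1],
  [[0, -1, 4], [0, 0, 0], 1],
  [[0, -1, 4], [0, 0, 0], 1],
])

```text
clock: 14.42
tcp_pos: [0.634, 0.0479, 0.1352]
orientation: [0.0, -0.061, 0.998, -0.0]
wrist_force: [0.6, 0.4, 2.5]
finger_gap: 0.0001
grip_force: 1.5
```

Request:
move_arm([
  [[0, -1, 2], [0, 0, 0], 1],
  [[0, -1, 3], [0, 0, 0], 1],
  [[0, -1, 3], [0, 0, 0], 1],
])

```text
clock: 14.8
tcp_pos: [0.6341, 0.0471, 0.1323]
orientation: [0.0, -0.061, 0.998, -0.0]
wrist_force: [1.2, -0.3, 3.4]
finger_gap: -0.0002
grip_force: 1.5
```

Request:
move_arm([
  [[0, -1, 2], [0, 0, 0], 1],
  [[0, -1, 4], [0, 0, 0], 1],
  [[0, -1, 4], [0, 0, 0], 1],
])

```text
clock: 15.18
tcp_pos: [0.6342, 0.0461, 0.1282]
orientation: [0.0, -0.061, 0.998, -0.0]
wrist_force: [0.6, 0.3, 3.3]
finger_gap: -0.0005
grip_force: 1.6
```

Request:
move_arm([
  [[0, -1, 2], [0, 0, 0], 1],
  [[0, -1, 4], [0, 0, 0], 1],
  [[0, -1, 4], [0, 0, 0], 1],
])

```text
clock: 15.55
tcp_pos: [0.6343, 0.0452, 0.1242]
orientation: [0.0, -0.061, 0.998, -0.0]
wrist_force: [1.3, 1.0, 3.5]
finger_gap: 0.0002
grip_force: 1.6
```

Request:
move_arm([
  [[0, -1, 2], [0, 0, 0], 1],
  [[0, -1, 4], [0, 0, 0], 1],
  [[0, -1, 4], [0, 0, 0], 1],
])

```text
clock: 15.92
tcp_pos: [0.6343, 0.0444, 0.1201]
orientation: [0.0, -0.061, 0.998, -0.0]
wrist_force: [2.1, 1.1, 2.8]
finger_gap: -0.0
grip_force: 1.7
```

Request:
move_arm([
  [[0, -0.5, 2], [0, 0, 0], 1],
  [[0, -0.5, 4], [0, 0, 0], 1],
  [[0, -0.5, 4], [0, 0, 0], 1],
])

```text
clock: 16.3
tcp_pos: [0.6343, 0.0437, 0.1161]
orientation: [-0.0, -0.061, 0.998, -0.0]
wrist_force: [2.1, -0.0, 3.6]
finger_gap: -0.0001
grip_force: 1.7
```

Request:
move_arm([
  [[0, -0.5, 2], [0, 0, 0], 1],
  [[0, -0.5, 4], [0, 0, 0], 1],
  [[0, -0.5, 4], [0, 0, 0], 1],
])

```text
clock: 16.68
tcp_pos: [0.6345, 0.0431, 0.1125]
orientation: [0.0, -0.061, 0.998, -0.0]
wrist_force: [1.4, -0.2, 6.0]
finger_gap: 0.0002
grip_force: 2.8
```

Request:
move_arm([
  [[0, -0.3, 1], [0, 0, 0], 1],
  [[0, -0.3, 2], [0, 0, 0], 1],
  [[0, -0.3, 2], [0, 0, 0], 1],
])

```text
clock: 17.05
tcp_pos: [0.6345, 0.043, 0.1114]
orientation: [0.001, -0.061, 0.998, -0.0]
wrist_force: [-0.0, 0.3, 10.5]
finger_gap: 0.0
grip_force: 4.8
```

Request:
move_arm([
  [[0, -0.2, 1], [0, 0, 0], 1],
  [[0, -0.2, 1], [0, 0, 0], 1],
])

```text
clock: 17.3
tcp_pos: [0.6346, 0.0429, 0.1109]
orientation: [0.001, -0.061, 0.998, -0.0]
wrist_force: [-0.3, 1.2, 11.8]
finger_gap: -0.0002
grip_force: 5.9
```

Request:
move_arm([
  [[0, -0.2, 1], [0, 0, 0], 1],
  [[0, -0.2, 1], [0, 0, 0], 1],
])

```text
clock: 17.55
tcp_pos: [0.6346, 0.0428, 0.1101]
orientation: [0.001, -0.061, 0.998, -0.0]
wrist_force: [-1.4, 1.2, 13.7]
finger_gap: 0.0
grip_force: 6.8
```

Request:
move_arm([
  [[0, -0.1, 0.7], [0, 0, 0], 1],
  [[0, -0.1, 0.7], [0, 0, 0], 1],
])

```text
clock: 17.8
tcp_pos: [0.6346, 0.0426, 0.1092]
orientation: [0.001, -0.061, 0.998, -0.0]
wrist_force: [-0.7, 0.9, 11.3]
finger_gap: -0.0001
grip_force: 5.8
```

Request:
move_arm([
  [[0, -0.1, 0.7], [0, 0, 0], 1],
  [[0, -0.1, 0.7], [0, 0, 0], 1],
])

```text
clock: 18.05
tcp_pos: [0.6346, 0.0425, 0.1081]
orientation: [0.001, -0.061, 0.998, -0.0]
wrist_force: [-0.2, 0.6, 9.4]
finger_gap: -0.0
grip_force: 4.7
```

Request:
move_arm([
  [[0, -0.1, 0.7], [0, 0, 0], 1],
  [[0, -0.2, 1.4], [0, 0, 0], 1],
  [[0, -0.2, 1.4], [0, 0, 0], 1],
])

```text
clock: 18.42
tcp_pos: [0.6345, 0.0422, 0.1057]
orientation: [0.0, -0.061, 0.998, -0.0]
wrist_force: [1.9, 1.3, 3.7]
finger_gap: 0.0002
grip_force: 2.0
```

The resistance has fallen to the bare spring load. To confirm, I press a little further.

Request:
move_arm([
  [[0, -0.1, 1], [0, 0, 0], 1],
  [[0, -0.2, 2], [0, 0, 0], 1],
  [[0, -0.2, 3], [0, 0, 0], 1],
  [[0, -0.2, 3], [0, 0, 0], 1],
])

```text
clock: 18.92
tcp_pos: [0.6346, 0.042, 0.1023]
orientation: [0.0, -0.061, 0.998, -0.0]
wrist_force: [3.1, -0.1, 4.6]
finger_gap: -0.0
grip_force: 1.9
```

Request:
move_arm([
  [[0, 0, 1], [0, 0, 0], 1],
  [[0, 0, 1.5], [0, 0, 0], 1],
  [[0, 0, 1.5], [0, 0, 0], 1],
])

```text
clock: 19.3
tcp_pos: [0.6346, 0.0419, 0.101]
orientation: [0.0, -0.061, 0.998, -0.0]
wrist_force: [2.4, -0.5, 3.5]
finger_gap: 0.0001
grip_force: 1.9
```

The jaw has gone about 4 mm past first contact with only spring load, so the cap has snapped home. I let the handle up along its arc.

Request:
move_arm([
  [[0, 0.5, -15], [0, 0, 0], 1],
  [[0, 3, -32], [0, 0, 0], 1],
  [[0, 8, -50], [0, 0, 0], 1],
  [[0, 16, -68], [0, 0, 0], 1],
  [[0, 27, -86], [0, 0, 0], 1],
])

```text
clock: 19.92
tcp_pos: [0.6302, 0.0688, 0.1884]
orientation: [-0.001, -0.061, 0.998, -0.0]
wrist_force: [-0.5, -0.4, 1.9]
finger_gap: 0.0004
grip_force: 0.7
```

Request:
move_arm([
  [[0, 0, -15], [0, 0, 0], 1],
  [[5, 0, -40], [0, 0, 0], 1],
  [[60, 0, -55], [0, 0, 0], 1],
  [[120, 0, -55], [0, 0, 0], 1],
  [[165, 0, -55], [0, 0, 0], 1],
])

```text
clock: 20.55
tcp_pos: [0.4648, 0.0482, 0.2423]
orientation: [-0.001, -0.061, 0.998, -0.0]
wrist_force: [0.4, -0.2, 0.1]
finger_gap: 0.0001
grip_force: 0.0
```

Run:
```python
from h import *
s=env.get_state(); p=env.read_camera("wrist"); print(s["clock"],s["tcp_pos"],s["wrist_force"])
c=env.read_camera("side"); 
for n,q in (("w",p),("s",c)):
    for t in ["vial_foot","carrier_grip","pivot","handle_press"]:
        for d in env.landmark_of(t,q)[:1]: print(n,t,d)
im=np.hstack([cv2.resize(p["pixels"][180:400,160:400],(480,440)),cv2.resize(c["pixels"][180:300,180:270],(320,440),interpolation=cv2.INTER_CUBIC)])
cv2.imwrite("pics/end.png",im[:,:,::-1])
```

```text
20.55 [0.46475994 0.04822538 0.24228655] [ 0.36287068 -0.16639621  0.11816365]
w vial_foot {'centre': [0.6201, 0.1657, 0.0085], 'confidence': 0.56}
w carrier_grip {'centre': [0.5224, 0.1506, 0.0431], 'confidence': 0.88}
w pivot {'centre': [0.6109, 0.2253, 0.084], 'confidence': 0.64}
s vial_foot {'centre': [0.6184, 0.1581, 0.0123], 'confidence': 0.93}
s carrier_grip {'centre': [0.5256, 0.1501, 0.0383], 'confidence': 0.76}
s pivot {'centre': [0.6067, 0.2243, 0.0847], 'confidence': 0.86}
s handle_press {'centre': [0.6332, 0.0671, 0.1875], 'confidence': 0.88}
```

View pics/end.png

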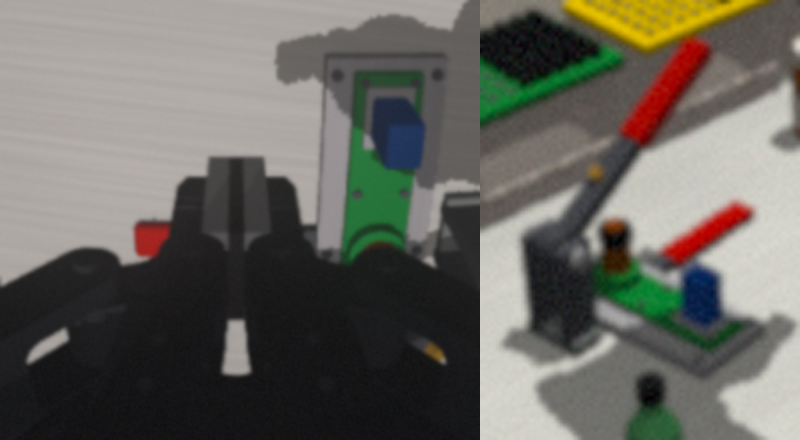

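The right half shows the handle fully open again and the carrier flat on the bed under the jaw, with the vial at (615,245). Amber shows through the cap ring at its top, as it does on the yellow sealed one. The arm is clear.

```bash
python3 -c "
from workcell import env
print(env.hand_in())"
```

```text
the job is handed in; nothing more can be done
None
```

I handed the job in at about 21 s of the 61 s: the press force peaked at 13.7 N and then dropped to the bare spring load, so I take the cap as snapped home. The handle has sprung open, the carrier stands on the bed against the back stop with its vial under the jaw, the arm is clear, and no verdict came back at hand-in.

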